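# Weigh a box of eggs on the hook of a spring scale

## Task

Weigh the box of eggs: lift the wire carrier it stands in by the wooden grip, hang the carrier's bail in the hook of the spring scale, and let the weight down onto the hook slowly, without forcing the hook, so that the pointer creeps, a few centimetres a second at most, and never jumps or bounces. Let go only when the hook carries just the whole load, neither held up nor pressed down by you; at the end the carrier hangs still and level in the hook, clear of the counter, eggs in it, pointer settled. Leave the other things where they stand.

Things in the scene. Friction and masses are not known exactly. Their poses are not given: they have to be found in the camera images.
- carrier_grip (a point): Centre of the upright wooden grip on top of the loose wire carrier: 26 mm (x) by 14 mm (y) by 50 mm high, from 25 mm below to 25 mm above this point (168 mm above the counter at the start); pinch it across its 14 mm from above. bail_top lies 28 mm below. Carrier's axes: x across the bail, y along it, z up.
- bail_top (a point): Middle of the round steel bail wire (7 mm thick) at the bail's peak, right under the grip, 140 mm above the carrier's underside; the hook goes under it here. The bail arches along y, falling 4 mm in 30 mm, 12 mm in 60 mm; uprights at y = +-84 mm. The hook passes through the opening between the wire and the egg box's top, 65 mm below this point. Carrier's axes.
- carrier: The loose wire carrier, 0.12 kg: a flat steel floor 100 x 174 mm with a low wire fence, and the bail with the wooden grip. Origin: centre of its underside; x across the bail, y along it, z up. 195 mm high over all.
- egg_box: The grey pulp egg box, 110 x 156 x 70 mm, loose in the carrier between the fences (up to 5 mm of play). Origin: centre of its underside, 5 mm above the carrier's underside; long side along y. How full it is, and so its weight, is unknown and differs each time (with the carrier under 1 kg).
- scale: The spring scale, fixed: white foot 220 x 130 x 12 mm, aluminium column 320 mm high whose front face is 63 mm in +x of the origin, a white graduated plate on it. Origin: centre of the foot's underside. x points from the hook tip towards the column (away from the robot), y along the foot's width, z up. The hook's straight arm runs along x at y = 0.
- hook_seat (a point): Where the middle of the bail wire rests in the hook (moves with it); empty, about 243 mm above the counter, 75 mm in -x of the scale's origin. Hook: 8 mm round bar, lowest 12 mm below this point; flat throat 12 mm long; upturned tip 22 mm in -x, its top 20 mm higher; towards +x a level arm, top 6 mm above this point, to the carriage 115 mm away. Open to -x and above. Scale's axes.
- scale_hook (a joint): Travel of hook and pointer down the column in m: 0 empty, grows downward, stop at 0.07. The spring takes 150 N/m from 0 (lightly damped): how far it sinks under the load depends on the unknown weight; it does not reach the stop by itself.
- other_egg_box: A second grey pulp egg box 110 x 156 x 70 mm, standing on the bare counter behind. A bystander. Origin: centre of its underside.
- price_card: Small card 100 mm wide in a wooden block, 66 mm high, in front of the scale. A bystander. Origin: centre of its underside.
- sugar_shaker: Grey and clear shaker, 44 mm across, 90 mm high, between carrier and scale, nearer the robot. A bystander. Origin: centre of its underside.
- desk_bell: Brass counter bell, 84 mm across, 61 mm high, at the right. A bystander. Origin: centre of its underside.

How it is judged:
On the way, in this order (a step that is already met when the one before it is completed fails the run):
1. the loaded carrier is lifted off the counter (height (world z) of carrier above 0.06 m and horizontal distance between egg_box and carrier below 0.025 m and angle between carrier_grip's own z axis and vertical below 0.2 rad and z of egg_box in the frame of carrier below 0.02 m), for 0.2 s.
2. the bail lies in the hook and the hook begins to carry (distance between bail_top and hook_seat below 0.01 m and value of joint scale_hook above 0.006 m), for 0.1 s.
At the end, for the whole second after the job is handed in: The bail rests in the hook (bail_top within 10 mm of hook_seat), hook over 15 mm down and still (under 10 mm/s); carrier over 20 mm clear of the counter, within 0.2 rad of upright, slower than 50 mm/s; egg box in it (within 25 mm of its middle, on its floor); fingers off it (distance between bail_top and hook_seat below 0.01 m and value of joint scale_hook above 0.015 m and velocity of joint scale_hook between -0.01 and 0.01 m/s and height (world z) of carrier above 0.02 m and linear speed of carrier below 0.05 m/s and contact force between the fingers and carrier below 0.05 N and horizontal distance between egg_box and carrier below 0.025 m and angle between carrier_grip's own z axis and vertical below 0.2 rad and z of egg_box in the frame of carrier below 0.02 m); the robot touches nothing.
It fails at once if the hook or pointer jumps: it moves faster than 70 mm/s, down or up (velocity of joint scale_hook above 0.07 m/s or velocity of joint scale_hook below -0.07 m/s).
It fails at once if the hook is forced: more than 15 N between carrier and scale (contact force between carrier and scale above 15 N).
It fails at once if the egg box tips by more than 0.6 rad or leaves the carrier (angle between egg_box's own z axis and vertical above 0.6 rad or horizontal distance between egg_box and carrier above 0.08 m).
It fails at once if a bystander is moved by more than 20 mm (distance of any of other_egg_box, price_card, sugar_shaker, desk_bell from where it was at the start of the episode above 0.02 m).
It also fails if it takes over 64 s, if anything falls off the work surface, if the arm or the gripper's body presses on something with over 40 N, if the wrist force passes 120 N, or if a joint passes its speed limit or range.

## Robot

A 7-joint arm with a two-finger parallel gripper is mounted at the origin on the work surface; the furniture and walls round the work are solid. World frame = base frame: x ahead of the robot, y to its left, z up, the work surface at z = 0. Lengths are in m, angles in rad, forces in N, time in s.
With the tool pointing down it reaches from about 0.425 to 0.925 m from the base axis. Payload 6.8 kg.
Tool frame: the origin (TCP) lies midway between the tips of the shut fingers; the grasp point (between the pads) lies 19 mm behind it (bot.grasp_offset is the distance from the TCP to the grasp point, in m); z points along the fingers, x is the direction in which the jaws open and shut, and the axes are right-handed (so a half turn about z gives the same grasp; the last joint's range is limited). The gripper opens to 85 mm and grips with 20 to 120 N. Pads are 22 mm wide; open, the fingers measure 114 mm over their backs; the gripper's body (76 mm by 85 mm) begins 54 mm behind the grasp point. The pads swing forward as they close: fully open they stand 13 mm farther back than shut.
Start: joints at [1.157, 0.477, 0.022, 1.555, -0.011, 1.109, -0.083], TCP at [0.203, -0.644, 0.231] pointing down, gripper open.
Joint ranges: [-2.96, 2.96], [-0.34, 2.1], [-1.41, 1.46], [0.24, 2.44], [-1.37, 4.51], [0.17, 1.92], [-2.96, 2.96]. Speed limits (rad/s): [2.39, 2.39, 3.14, 3.14, 3.14, 3.14, 3.14].

## Interface

Orientations are given as a unit quaternion [w, x, y, z].
In Python, from station import bot, imaging gives the robot as it stands. The module is installed in compiled form; this text tells all that it offers.
- The arm moves only by the tool apply_moves, never from a script. Its argument "increments" is a list of rows, each a list of 7 numbers: the shift along the tool's x, y, z in mm, then the turn, a rotation vector about the tool's x, y, z in degrees, then the closure, from -1 (fully open) to 1 (shut). In form: [[dx, dy, dz, rx, ry, rz, grip], ...]. A call has exactly 8 rows; each row shifts and turns the pose as measured when the row begins, along the tool's axes as they then stand; what a row does not reach is not made up. A row lasts 1/8 s, in which the tool goes at most 62.5 mm and 10.7 degrees, less where a joint would pass 70% of its speed; a pose out of reach is approached as far as the arm can. A call with a gripper value outside its range is refused whole. The fingers move at their own pace and stop on an object; "grip_force" is the grip in N (left out, the last holds). Time passes only in rows, so rows that do not move let the fingers close, or fill a call up. It gives the time, the measured TCP pose, the force and the opening at its end, in the units of the state.
- bot.get_obs(): the state, without advancing time (a new reading comes with each control period).
- imaging.read_camera(name): name is "scene" or "top" or "wrist"; returns the picture (384x512x3 uint8, red, green, blue); there is no depth.
- imaging.get_calibration(name): a dict with "K" (3x3 intrinsics, pixels), "k1" (the pictures are not rectified: a ray, as slopes to the right and down, at radius r is drawn at 1 + k1 r^2 times it, then the intrinsics apply), "extrinsics" (4x4, takes a point from camera to world coordinates). Camera axes: x right, y down, z forward; pixel columns grow to the right and rows downward; lengths in m; the calibration is good to about 2 mm. A picture is of the moment at which its call begins: read the wrist's pose just before it. get_calibration takes no time and is no camera call; for the wrist camera it gives the pose at the moment of the call.
- bot.hand_in(): hands the job in, once; it reports no verdict.
The state is a dict: "t": time; "q": joint angles; "joint_vel": joint speeds; "joint_torque": joint torques, N m; "eef_pos": TCP position; "tool_rot": TCP orientation; "contact_force": force on the tool from outside, world axes, zero at the start; "torque": the same for the moment, N m; "gripper_width": opening from 0.0 (shut) to 1.0 (fully open).
Only numpy, scipy, OpenCV 4.12 (cv2) and the standard library are available. Lean on these libraries where they do the work, as an engineer would, in place of code of your own. Each camera call takes 0.05 s, during which the arm holds its last target.

## Working session

There is one attempt and no reset: what is moved stays moved. The work goes in short steps, Python scripts to look and compute and a tool call to move; the robot and the scene stay as the last step left them, time stands still between calls to the robot, and variables do not carry over. Pictures are saved under pics/ and viewed, and the job is handed in when it is done.

Besides the shell and the picture viewer there is one more tool, called after "Emit:" as a command line: name --pt "numbers of a row" for each row, then --argument value for the rest. apply_moves: Moves the arm, as the interface text tells. Its arguments: {"type":"object","properties":{"increments":{"type":"array","items":{"type":"array","items":{"type":"number"}}},"grip_force":{"type":"number"}},"required":["increments"]}

```bash
mkdir -p pics
cat > h.py <<'E'
import numpy as np, cv2
from station import bot, imaging
def snap(name,fn):
    c=imaging.get_calibration(name); im=np.array(imaging.read_camera(name)); cv2.imwrite('pics/'+fn,im[:,:,::-1]); np.savez('pics/'+fn+'.npz',im=im,K=c['K'],k1=c['k1'],E=c['extrinsics']); return im,c
def load(fn):
    d=np.load('pics/'+fn+'.npz'); return d['im'],dict(K=d['K'],k1=float(d['k1']),extrinsics=d['E'])
def ray(c,u,v):
    K=np.array(c['K']);E=np.array(c['extrinsics'])
    p=cv2.undistortPoints(np.array([[[u,v]]],float),K,np.array([c['k1'],0,0,0,0.]),None,None)[0,0]
    d=E[:3,:3]@np.array([p[0],p[1],1]); return E[:3,3],d/np.linalg.norm(d)
def onz(c,u,v,z):
    o,d=ray(c,u,v); return o+d*(z-o[2])/d[2]
def onplane(c,u,v,ax,val):
    o,d=ray(c,u,v); return o+d*(val-o[ax])/d[ax]
def proj(c,P):
    K=np.array(c['K']);E=np.linalg.inv(np.array(c['extrinsics']))
    P=np.atleast_2d(P).astype(float); r,_=cv2.Rodrigues(E[:3,:3]); return cv2.projectPoints(P,r,E[:3,3],K,np.array([c['k1'],0,0,0,0.]))[0][:,0]
def tri(l):
    A=np.zeros((3,3));b=np.zeros(3)
    for o,d in l:
        M=np.eye(3)-np.outer(d,d);A+=M;b+=M@o
    x=np.linalg.solve(A,b); return x,[np.linalg.norm((np.eye(3)-np.outer(d,d))@(x-o)) for o,d in l]
E
python3 - <<'E'
from h import *
for n in ['scene','top','wrist']:
    im,c=snap(n,n+'0.png'); print(n,np.round(c['K'],1).tolist(),c['k1']); print(np.round(c['extrinsics'],3))
o=bot.get_obs(); print(o, bot.grasp_offset)
E
```

```text
scene [[439.5, 0.0, 261.1], [0.0, 439.5, 191.3], [0.0, 0.0, 1.0]] -0.11614356909638517
[[-0.454 -0.516  0.726 -0.435]
 [-0.891  0.265 -0.369  0.413]
 [-0.002 -0.815 -0.58   0.872]
 [ 0.     0.     0.     1.   ]]
top [[444.6, 0.0, 258.4], [0.0, 444.6, 189.6], [0.0, 0.0, 1.0]] -0.07021184748807106
[[-0.015 -0.982  0.191  0.249]
 [-0.999  0.02   0.028 -0.063]
 [-0.031 -0.19  -0.981  1.326]
 [ 0.     0.     0.     1.   ]]
wrist [[326.9, 0.0, 256.3], [0.0, 326.9, 192.5], [0.0, 0.0, 1.0]] -0.004389152013774505
[[ 0.301 -0.91  -0.286  0.276]
 [-0.954 -0.287 -0.089 -0.621]
 [-0.001  0.3   -0.954  0.373]
 [ 0.     0.     0.     1.   ]]
{'t': 0.15, 'q': array([ 1.15686544,  0.47768752,  0.02235493,  1.55616488, -0.0114887 ,
        1.10929583, -0.0830963 ]), 'joint_vel': array([-0.00021784, -0.00183097, -0.00025752, -0.00559872, -0.00243177,
       -0.00039892,  0.00093886]), 'joint_torque': array([ 1.93159867e-03, -5.96924686e+01,  1.60946354e+00, -2.81489843e+01,
        1.25977438e-02,  6.63254628e-03, -1.01538652e-05]), 'eef_pos': array([ 0.20309144, -0.64327068,  0.2305225 ]), 'tool_rot': array([-3.73877364e-04,  8.06567981e-01, -5.91140916e-01, -6.07821948e-04]), 'contact_force': array([-0.09120361,  0.21475342,  0.46866181]), 'torque': array([ 0.03431981, -0.03545668, -0.01899494]), 'gripper_width': 1.0012512973595098} 0.0187
```

View pics/scene0.png

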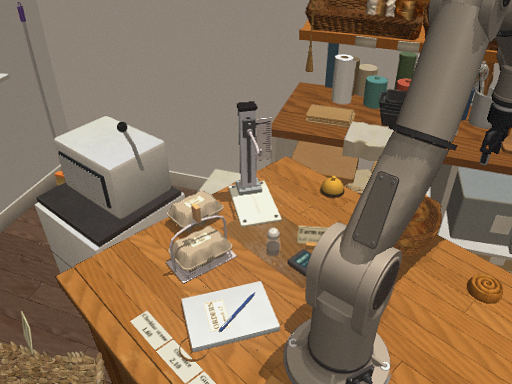

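View pics/top0.png

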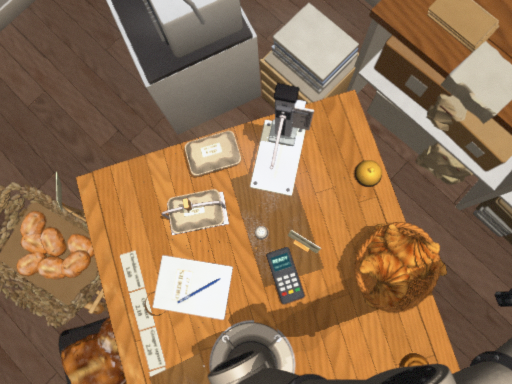

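View pics/wrist0.png

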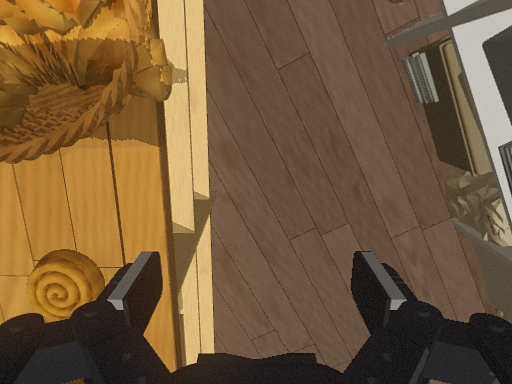

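The top view shows the carrier near (195,210), the scale foot near (278,155) with its hook near (278,120), the shaker at (262,232) and the card at (303,240). I'll zoom in.

Run:
```python
import cv2
a=cv2.imread('pics/top0.png')[70:270,140:340]; cv2.imwrite('pics/top0z.png',cv2.resize(a,(600,600),interpolation=cv2.INTER_CUBIC))
a=cv2.imread('pics/scene0.png')[90:290,150:350]; cv2.imwrite('pics/scene0z.png',cv2.resize(a,(600,600),interpolation=cv2.INTER_CUBIC))
```

```text
(no output)
```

View pics/top0z.png

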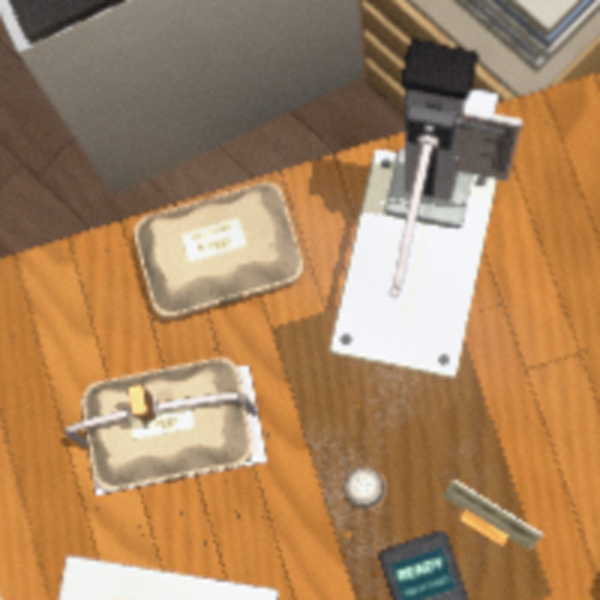

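View pics/scene0z.png

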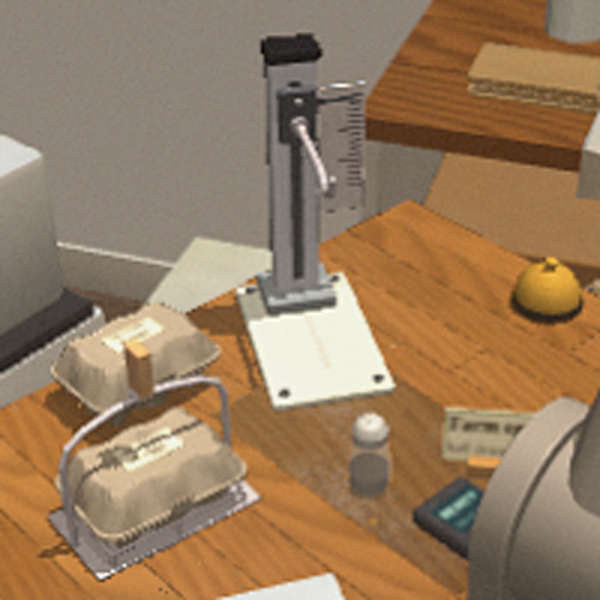

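Run:
```python
from h import *
_,ct=load('top0.png');_,cs=load('scene0.png')
T=lambda x,y:((x+.5)/3-.5+140,(y+.5)/3-.5+70)
S=lambda x,y:((x+.5)/3-.5+150,(y+.5)/3-.5+90)
for n,p,z in [('footNL',(332,352),.012),('footNR',(456,377),.012),('footFL',(376,150),.012),
 ('bolt NL',(345,340),.012),('bolt NR',(444,360),.012),('bolt FL',(386,162),.012),('bolt FR',(483,181),.012),
 ('tip',(395,293),.263),('armbase',(429,142),.25),('griptop',(143,388),.193),('shaker',(364,480),.09),
 ('card',(493,515),.066),('bailL',(110,420),.13),('bailR',(228,400),.13),('flNL',(98,494),.005),('flNR',(266,461),.005),('flFR',(250,366),.005)]:
    print('T',n,onz(ct,*T(*p),z).round(4))
for n,p,z in [('footNL',(275,407),.012),('footNR',(395,386),.012),('bolt NL',(285,393),.012),('bolt NR',(378,379),.012),('tip',(331,182),.263),('griptop',(134,346),.193),('shaker',(370,418),.09),('fl',(50,516),.005),('fl',(102,578),.005),('fl',(260,493),.005)]:
    print('S',n,onz(cs,*S(*p),z).round(4))
print('tip',tri([ray(ct,*T(395,294)),ray(cs,*S(331,180))]))
print('griptop',tri([ray(ct,*T(143,388)),ray(cs,*S(136,346))]))
print('arm base',tri([ray(ct,*T(429,142)),ray(cs,*S(298,125))]))
```

```text
T footNL [ 0.5137 -0.0017  0.012 ]
T footNR [ 0.4857 -0.1255  0.012 ]
T footFL [ 0.7265 -0.0497  0.012 ]
T bolt NL [ 0.5258 -0.0149  0.012 ]
T bolt NR [ 0.5032 -0.114   0.012 ]
T bolt FL [ 0.7132 -0.0598  0.012 ]
T bolt FR [ 0.6901 -0.1593  0.012 ]
T tip [ 0.5115 -0.0657  0.263 ]
T armbase [ 0.6462 -0.0973  0.25  ]
T griptop [0.4489 0.1545 0.193 ]
T shaker [ 0.3762 -0.0338  0.09  ]
T card [ 0.3434 -0.154   0.066 ]
T bailL [0.4309 0.1966 0.13  ]
T bailR [0.4473 0.0882 0.13  ]
T flNL [0.3753 0.2345 0.005 ]
T flNR [0.4056 0.0658 0.005 ]
T flFR [0.5024 0.0819 0.005 ]
S footNL [0.5098 0.0007 0.012 ]
S footNR [ 0.4838 -0.1241  0.012 ]
S bolt NL [ 0.5255 -0.0179  0.012 ]
S bolt NR [ 0.502 -0.114  0.012]
S tip [ 0.5018 -0.0599  0.263 ]
S griptop [0.4392 0.1606 0.193 ]
S shaker [ 0.3704 -0.0325  0.09  ]
S fl [0.4691 0.2516 0.005 ]
S fl [0.3732 0.2335 0.005 ]
S fl [0.4089 0.0636 0.005 ]
tip (array([ 0.51200942, -0.06543252,  0.25833855]), [np.float64(0.00033010974353496914), np.float64(0.0003301097435349925)])
griptop (array([0.45032844, 0.15595993, 0.18390395]), [np.float64(0.0003276325142562718), np.float64(0.0003276325142562591)])
arm base (array([ 0.64853241, -0.09712502,  0.24426103]), [np.float64(0.0004603132672534553), np.float64(0.0004603132672534638)])
```

```bash
cat >> h.py <<'E'
from scipy.spatial.transform import Rotation as R
def Rt(q): return R.from_quat([q[1],q[2],q[3],q[0]])
def down(yaw): # tool x heading yaw (deg), z down
    a=np.radians(yaw); x=np.array([np.cos(a),np.sin(a),0]); z=np.array([0,0,-1.]); return R.from_matrix(np.stack([x,np.cross(z,x),z],1))
def rows(wps,p=None,r=None,nd=0):
    o=bot.get_obs()
    if p is None:p=o['eef_pos'];r=Rt(o['tool_rot'])
    out=[]
    for P,yaw in wps:
        P=np.array(P,float);r2=down(yaw)
        d=r.inv().apply(P-p)*1000; w=np.degrees((r.inv()*r2).as_rotvec())
        out.append([round(v,nd) for v in d]+[round(v,1) for v in w]); p,r=P,r2
    return out
def state():
    o=bot.get_obs(); r=Rt(o['tool_rot']).as_matrix()
    print('t',round(o['t'],2),'p',o['eef_pos'].round(4),'yaw',np.degrees(np.arctan2(r[1,0],r[0,0])).round(2),'z',r[:,2].round(4),'F',o['contact_force'].round(2),'w',round(o['gripper_width'],3),'q',o['q'].round(2))
E
python3 - <<'E'
from h import *
w=[];az=-72.5;r=.675;z=.231;yaw=-72.5
for i in range(24):
    if i<4: r-=.04; z+=.033
    if i>=3: az+=92/21
    yaw+=172/24
    a=np.radians(az); w.append(((r*np.cos(a),r*np.sin(a),z),yaw))
for k in rows(w): print(k)
E
```

```text
[np.float64(-40.0), np.float64(0.0), np.float64(-33.0), np.float64(0.0), np.float64(0.1), np.float64(-7.1)]
[np.float64(-40.0), np.float64(-5.0), np.float64(-33.0), np.float64(0.0), np.float64(0.0), np.float64(-7.2)]
[np.float64(-39.0), np.float64(-10.0), np.float64(-33.0), np.float64(0.0), np.float64(0.0), np.float64(-7.2)]
[np.float64(-24.0), np.float64(-52.0), np.float64(-33.0), np.float64(0.0), np.float64(0.0), np.float64(-7.2)]
[np.float64(15.0), np.float64(-36.0), np.float64(0.0), np.float64(0.0), np.float64(0.0), np.float64(-7.2)]
[np.float64(17.0), np.float64(-36.0), np.float64(0.0), np.float64(0.0), np.float64(0.0), np.float64(-7.2)]
[np.float64(18.0), np.float64(-35.0), np.float64(0.0), np.float64(0.0), np.float64(0.0), np.float64(-7.2)]
[np.float64(20.0), np.float64(-34.0), np.float64(0.0), np.float64(0.0), np.float64(0.0), np.float64(-7.2)]
[np.float64(22.0), np.float64(-33.0), np.float64(0.0), np.float64(0.0), np.float64(0.0), np.float64(-7.2)]
[np.float64(23.0), np.float64(-32.0), np.float64(0.0), np.float64(0.0), np.float64(0.0), np.float64(-7.2)]
[np.float64(25.0), np
[... 776 characters left out ...]
(0.0), np.float64(0.0), np.float64(0.0), np.float64(-7.2)]
[np.float64(34.0), np.float64(-19.0), np.float64(0.0), np.float64(0.0), np.float64(0.0), np.float64(-7.2)]
[np.float64(35.0), np.float64(-17.0), np.float64(0.0), np.float64(0.0), np.float64(0.0), np.float64(-7.2)]
[np.float64(36.0), np.float64(-16.0), np.float64(0.0), np.float64(0.0), np.float64(0.0), np.float64(-7.2)]
[np.float64(37.0), np.float64(-14.0), np.float64(0.0), np.float64(0.0), np.float64(0.0), np.float64(-7.2)]
[np.float64(37.0), np.float64(-12.0), np.float64(0.0), np.float64(0.0), np.float64(0.0), np.float64(-7.2)]
[np.float64(38.0), np.float64(-10.0), np.float64(0.0), np.float64(0.0), np.float64(0.0), np.float64(-7.2)]
```

Emit:
apply_moves --pt "-40 0 -33 0 0 -7.2 -1" --pt "-40 -5 -33 0 0 -7.2 -1" --pt "-39 -10 -33 0 0 -7.2 -1" --pt "-24 -52 -33 0 0 -7.2 -1" --pt "15 -36 0 0 0 -7.2 -1" --pt "17 -36 0 0 0 -7.2 -1" --pt "18 -35 0 0 0 -7.2 -1" --pt "20 -34 0 0 0 -7.2 -1"

```text
t: 1.15
eef_pos: [0.3219, -0.3916, 0.3621]
tool_rot: [-0.002, 0.993, -0.117, -0.002]
contact_force: [0.0, -0.2, -0.2]
gripper_width: 1.003
```

```bash
python3 -c "
from h import *
state()"
```

```text
t 1.15 p [ 0.3219 -0.3916  0.3621] yaw -13.48 z [-0.0033  0.0037 -1.    ] F [ 0.02 -0.22 -0.22] w 1.003 q [ 1.01  0.11 -0.27  1.75  0.03  1.29  0.49]
```

Emit:
apply_moves --pt "22 -33 0 0 0 -7.2 -1" --pt "23 -32 0 0 0 -7.2 -1" --pt "25 -31 0 0 0 -7.2 -1" --pt "26 -29 0 0 0 -7.2 -1" --pt "28 -28 0 0 0 -7.2 -1" --pt "29 -27 0 0 0 -7.2 -1" --pt "30 -25 0 0 0 -7.2 -1" --pt "31 -24 0 0 0 -7.2 -1"

```text
t: 2.15
eef_pos: [0.4835, -0.1157, 0.3608]
tool_rot: [-0.003, 0.92, 0.391, -0.002]
contact_force: [0.0, -0.4, 0.3]
gripper_width: 0.998
```

Run:
```python
from h import *
state(); im,c=snap('wrist','wrist1.png'); im,c=snap('top','top1.png')
o=bot.get_obs();az0=np.degrees(np.arctan2(o['eef_pos'][1],o['eef_pos'][0]));r=np.hypot(*o['eef_pos'][:2])
m=Rt(o['tool_rot']).as_matrix();y0=np.degrees(np.arctan2(m[1,0],m[0,0]))
w=[]
P0=o['eef_pos'];P1=np.array([.42,.157,.30])
for i in range(1,9):
    s=i/8; P=P0+(P1-P0)*s; rr=(r+(np.hypot(*P1[:2])-r)*s); a=np.radians(az0+(20.5-az0)*s)
    w.append(((rr*np.cos(a),rr*np.sin(a),P[2]),y0+(99.7-y0)*s))
for k in rows(w): print([float(v) for v in k])
```

```text
t 2.15 p [ 0.4835 -0.1157  0.3608] yaw 46.04 z [-0.0057  0.005  -1.    ] F [ 0.03 -0.43  0.34] w 0.998 q [ 0.67  0.13 -0.61  1.76  0.07  1.29  0.85]
[27.0, -25.0, 8.0, -0.4, -0.1, -6.7]
[28.0, -23.0, 8.0, 0.0, 0.0, -6.7]
[28.0, -22.0, 8.0, 0.0, 0.0, -6.7]
[29.0, -20.0, 8.0, 0.0, 0.0, -6.7]
[29.0, -19.0, 8.0, 0.0, 0.0, -6.7]
[30.0, -17.0, 8.0, 0.0, 0.0, -6.7]
[30.0, -16.0, 8.0, 0.0, 0.0, -6.7]
[30.0, -15.0, 8.0, 0.0, 0.0, -6.7]
```

View pics/wrist1.png

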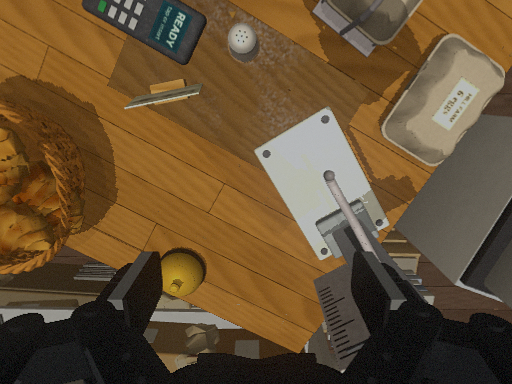

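The wrist view shows the foot bolts at (324,118), (266,153), (379,222) and (323,251), with the hook tip at (329,174).

Run:
```python
from h import *
im,c=load('wrist1.png')
a=im[90:270,240:420];cv2.imwrite('pics/w1z.png',cv2.resize(a,(720,720),interpolation=cv2.INTER_CUBIC)[:600,:,::-1])
B=np.array([onz(c,*p,.012) for p in [(324.5,118.5),(266,153),(379,222.5),(323,251)]]);print(B.round(4),B.mean(0).round(4))
print(onz(c,329,174,.263).round(4))
_,ct=load('top0.png')
print('tri',tri([ray(c,329,174),ray(ct,(395.5)/3-.5+140,293.5/3-.5+70)]))
```

```text
[[ 0.525  -0.0169  0.012 ]
 [ 0.5024 -0.1141  0.012 ]
 [ 0.7118 -0.0605  0.012 ]
 [ 0.6877 -0.159   0.012 ]] [ 0.6067 -0.0877  0.012 ]
[ 0.5097 -0.065   0.263 ]
tri (array([ 0.5167823 , -0.06547182,  0.24174218]), [np.float64(0.00029587318215591675), np.float64(0.00029587318215594624)])
```

View pics/w1z.png

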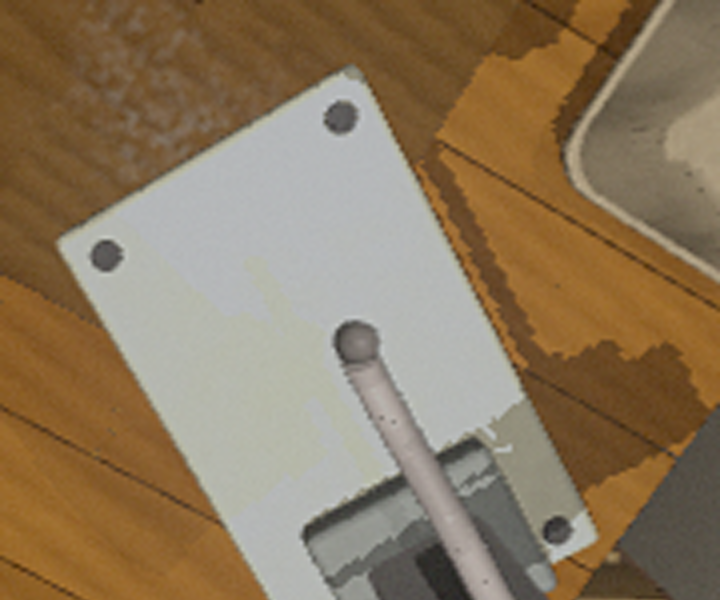

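Emit:
apply_moves --pt "27 -25 8 -0.4 -0.1 -6.7 -1" --pt "28 -23 8 0 0 -6.7 -1" --pt "28 -22 8 0 0 -6.7 -1" --pt "29 -20 8 0 0 -6.7 -1" --pt "29 -19 8 0 0 -6.7 -1" --pt "30 -17 8 0 0 -6.7 -1" --pt "30 -16 8 0 0 -6.7 -1" --pt "30 -15 8 0 0 -6.7 -1"

```text
t: 3.25
eef_pos: [0.4166, 0.1564, 0.2943]
tool_rot: [0.0, 0.638, 0.77, -0.001]
contact_force: [0.1, 0.1, -0.4]
gripper_width: 1.005
```

Run:
```python
from h import *
state(); im,c=snap('wrist','wrist2.png')
```

```text
t 3.25 p [0.4166 0.1564 0.2943] yaw 100.68 z [-9.0e-04 -2.3e-03 -1.0e+00] F [ 0.1   0.13 -0.35] w 1.005 q [ 0.39  0.11 -0.93  1.95  0.1   1.13  1.17]
```

View pics/wrist2.png

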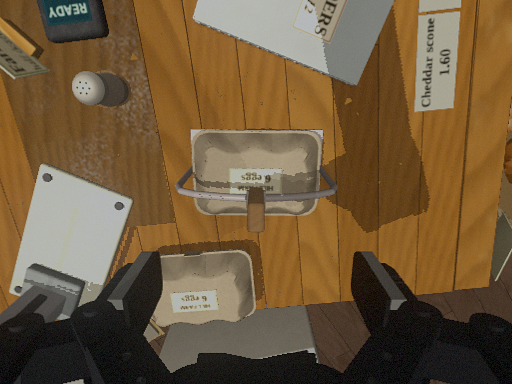

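The wrist view shows the carrier with the bail from (180,187) to (333,187), and the grip from (257,190) to (256,230).

Run:
```python
from h import *
im,c=load('wrist2.png')
a=im[115:245,175:340];cv2.imwrite('pics/w2z.png',cv2.resize(a,None,fx=4,fy=4,interpolation=cv2.INTER_CUBIC)[:,:,::-1])
print(np.round(c['extrinsics'],3))
```

```text
[[-0.185  0.938  0.294  0.341]
 [ 0.983  0.177  0.053  0.142]
 [-0.002  0.299 -0.954  0.437]
 [ 0.     0.     0.     1.   ]]
```

View pics/w2z.png

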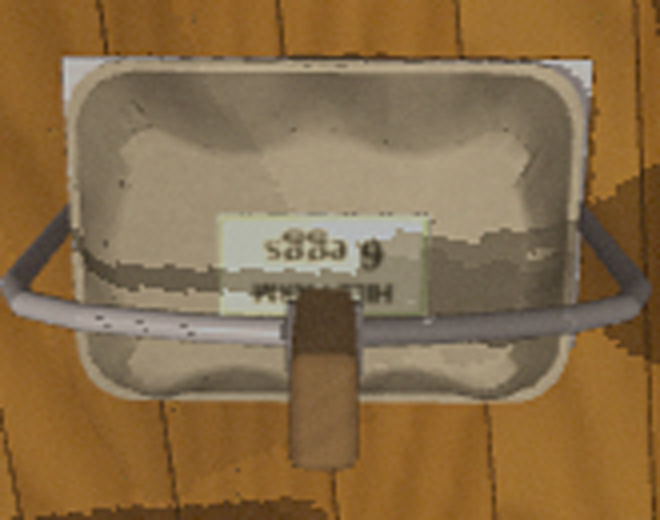

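Run:
```python
from h import *
im,c=load('wrist2.png')
T=lambda x,y:((x+.5)/4-.5+175,(y+.5)/4-.5+115)
for n,p,z in [('grip',(324,410),.193),('gNL',(290,352),.193),('gNR',(357,352),.193),('gFR',(355,466),.193),('gFL',(293,466),.193),('bail',(323,328),.140),('bL',(12,290),.09),('bR',(640,293),.09),('cL',(63,58),.005),('cR',(592,60),.005)]:
    print(n,onz(c,*T(*p),z).round(4))
```

```text
grip [0.4367 0.159  0.193 ]
gNL [0.4259 0.1502 0.193 ]
gNR [0.4234 0.1631 0.193 ]
gFR [0.4475 0.1674 0.193 ]
gFL [0.4498 0.1551 0.193 ]
bail [0.4369 0.1586 0.14  ]
bL [0.4581 0.0748 0.09  ]
bR [0.4267 0.2456 0.09  ]
cL [0.405  0.0656 0.005 ]
cR [0.3737 0.2353 0.005 ]
```

Emit:
apply_moves --pt "-1 7 15 0 0 0.3 -1" --pt "0 7 20 0 0 0 -1" --pt "0 6 25 0 0 0 -1" --pt "0 0 25 0 0 0 -1" --pt "0 0 25 0 0 0 -1" --pt "0 0 10 0 0 0 -1" --pt "0 0 5 0 0 0 -1" --pt "0 0 0 0 0 0 -1" --grip_force 60

```text
t: 4.3
eef_pos: [0.438, 0.1551, 0.1596]
tool_rot: [-0.0, 0.644, 0.765, -0.003]
contact_force: [-0.0, 0.4, 0.2]
gripper_width: 0.998
```

Run:
```python
from h import *
state(); im,c=snap('wrist','wrist3.png')
print([float(x) for x in rows([((.437,.159,.155),100.4)],nd=1)[0]])
```

```text
t 4.3 p [0.438  0.1551 0.1596] yaw 99.82 z [-0.0052 -0.0047 -1.    ] F [-0.04  0.43  0.16] w 0.998 q [ 0.26  0.34 -0.86  2.07  0.34  0.88  0.95]
[3.9, -0.6, 4.9, -0.3, 0.2, -0.6]
```

View pics/wrist3.png

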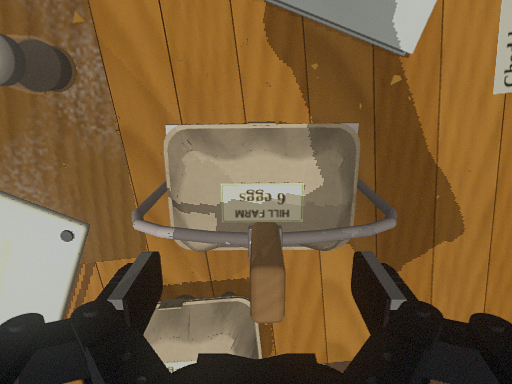

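The grip sits between the open pads at about (266,300). I'll centre on it and close.

Emit:
apply_moves --pt "4 -1 4 -0.3 0.2 -0.6 -1" --pt "0 0 0 0 0 0 -1" --pt "0 0 0 0 0 0 1" --pt "0 0 0 0 0 0 1" --pt "0 0 0 0 0 0 1" --pt "0 0 0 0 0 0 1" --pt "0 0 0 0 0 0 1" --pt "0 0 0 0 0 0 1" --grip_force 60

```text
t: 5.35
eef_pos: [0.4376, 0.1595, 0.1576]
tool_rot: [0.002, 0.64, 0.768, 0.001]
contact_force: [-0.4, 0.7, 0.1]
gripper_width: 0.158
```

Run:
```python
from h import *
state(); im,c=snap('wrist','wrist4.png')
```

```text
t 5.35 p [0.4376 0.1595 0.1576] yaw 100.43 z [ 4.1e-03  1.0e-04 -1.0e+00] F [-0.44  0.7   0.12] w 0.158 q [ 0.25  0.34 -0.86  2.07  0.34  0.87  0.95]
```

View pics/wrist4.png

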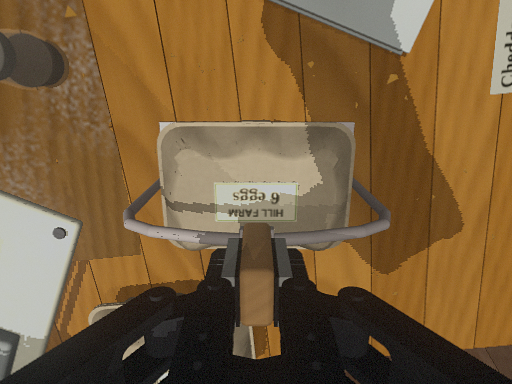

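The fingers stopped at 13.4 mm, so the grip is held. Next I lift gently.

Emit:
apply_moves --pt "0 0 -2 0 0 0 1" --pt "0 0 -4 0 0 0 1" --pt "0 0 -7 0 0 0 1" --pt "0 0 -10 0 0 0 1" --pt "0 0 -13 0 0 0 1" --pt "0 0 -13 0 0 0 1" --pt "0 0 -13 0 0 0 1" --pt "0 0 -13 0 0 0 1" --grip_force 60

```text
t: 6.4
eef_pos: [0.4347, 0.1582, 0.2353]
tool_rot: [0.0, 0.639, 0.769, -0.001]
contact_force: [-0.8, -0.3, -6.8]
gripper_width: 0.153
```

Run:
```python
from h import *
state()
```

```text
t 6.4 p [0.4347 0.1582 0.2353] yaw 100.5 z [-0.0017 -0.0022 -1.    ] F [-0.83 -0.34 -6.77] w 0.153 q [ 0.33  0.23 -0.92  1.99  0.21  1.02  1.07]
```

Emit:
apply_moves --pt "0 0 -13 0 0 0 1" --pt "0 0 -13 0 0 0 1" --pt "0 0 -13 0 0 0 1" --pt "0 0 -11 0 0 0 1" --pt "0 0 -8 0 0 0 1" --pt "0 0 -5 0 0 0 1" --pt "0 0 -2 0 0 0 1" --pt "0 0 0 0 0 0 1" --grip_force 60

```text
t: 7.4
eef_pos: [0.4346, 0.1584, 0.3054]
tool_rot: [0.0, 0.639, 0.769, -0.001]
contact_force: [-0.3, -0.4, -7.7]
gripper_width: 0.156
```

Run:
```python
from h import *
state(); im,c=snap('wrist','wrist5.png'); snap('scene','scene5.png')
o=bot.get_obs();P0=o['eef_pos'];m=Rt(o['tool_rot']).as_matrix();y0=np.degrees(np.arctan2(m[1,0],m[0,0]))
seat=np.array([.534,-.070]);u=np.array([np.cos(np.radians(-13.4)),np.sin(np.radians(-13.4))])
pre=np.array([*(seat-.08*u),.302]); print('pre',pre)
w=[];n=24
for i in range(1,n+1):
    s=(1-np.cos(np.pi*i/n))/2; w.append((P0+(pre-P0)*s,y0+(76.6-y0)*s))
for k in rows(w): print([float(v) for v in k])
```

```text
t 7.4 p [0.4346 0.1584 0.3054] yaw 100.51 z [-8.0e-04 -2.4e-03 -1.0e+00] F [-0.33 -0.39 -7.7 ] w 0.156 q [ 0.38  0.14 -0.93  1.9   0.13  1.16  1.16]
pre [ 0.45617793 -0.05146017  0.302     ]
[-1.0, -0.0, 0.0, -0.1, 0.1, 0.1]
[-3.0, -0.0, 0.0, 0.0, 0.0, 0.3]
[-4.0, -0.0, 0.0, 0.0, 0.0, 0.5]
[-6.0, -0.0, 0.0, 0.0, 0.0, 0.7]
[-8.0, -0.0, 0.0, 0.0, 0.0, 0.9]
[-9.0, -0.0, 0.0, 0.0, 0.0, 1.0]
[-10.0, -0.0, 0.0, 0.0, 0.0, 1.2]
[-11.0, 0.0, 0.0, 0.0, 0.0, 1.3]
[-12.0, 0.0, 0.0, 0.0, 0.0, 1.4]
[-13.0, 1.0, 0.0, 0.0, 0.0, 1.5]
[-13.0, 1.0, 0.0, 0.0, 0.0, 1.5]
[-14.0, 1.0, 0.0, 0.0, 0.0, 1.6]
[-14.0, 2.0, 0.0, 0.0, 0.0, 1.6]
[-13.0, 2.0, 0.0, 0.0, 0.0, 1.5]
[-13.0, 2.0, 0.0, 0.0, 0.0, 1.5]
[-12.0, 3.0, 0.0, 0.0, 0.0, 1.4]
[-11.0, 3.0, 0.0, 0.0, 0.0, 1.3]
[-10.0, 3.0, 0.0, 0.0, 0.0, 1.2]
[-9.0, 2.0, 0.0, 0.0, 0.0, 1.0]
[-7.0, 2.0, 0.0, 0.0, 0.0, 0.9]
[-6.0, 2.0, 0.0, 0.0, 0.0, 0.7]
[-4.0, 1.0, 0.0, 0.0, 0.0, 0.5]
[-3.0, 1.0, 0.0, 0.0, 0.0, 0.3]
[-1.0, 0.0, 0.0, 0.0, 0.0, 0.1]
```

View pics/wrist5.png

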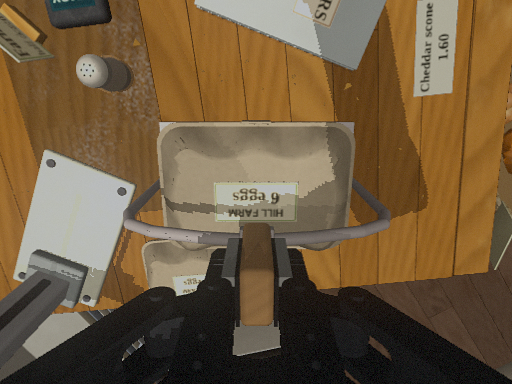

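View pics/scene5.png

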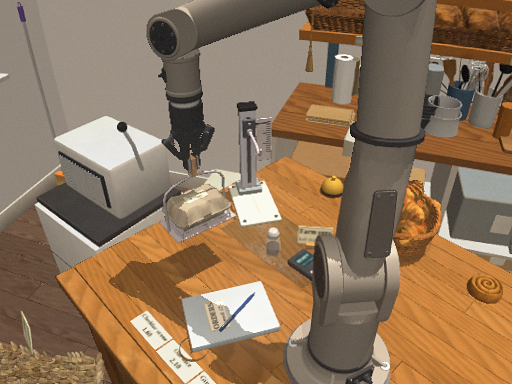

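The carrier is held firmly, with no slip between the wrist pictures. Next I carry it to the pre-hook point.

Emit:
apply_moves --pt "-1 0 0 -0.1 0.1 0.1 1" --pt "-3 0 0 0 0 0.3 1" --pt "-4 0 0 0 0 0.5 1" --pt "-6 0 0 0 0 0.7 1" --pt "-8 0 0 0 0 0.9 1" --pt "-9 0 0 0 0 1 1" --pt "-10 0 0 0 0 1.2 1" --pt "-11 0 0 0 0 1.3 1" --grip_force 60

```text
t: 8.5
eef_pos: [0.4418, 0.1031, 0.3046]
tool_rot: [-0.0, 0.681, 0.732, -0.001]
contact_force: [0.0, 0.9, -8.1]
gripper_width: 0.153
```

Emit:
apply_moves --pt "-12 0 0 0 0 1.4 1" --pt "-13 1 0 0 0 1.5 1" --pt "-13 1 0 0 0 1.5 1" --pt "-14 1 0 0 0 1.6 1" --pt "-14 2 0 0 0 1.6 1" --pt "-13 2 0 0 0 1.5 1" --pt "-13 2 0 0 0 1.5 1" --pt "-12 3 0 0 0 1.4 1" --grip_force 60

```text
t: 9.5
eef_pos: [0.4515, -0.0095, 0.3046]
tool_rot: [0.0, 0.759, 0.651, -0.001]
contact_force: [-0.0, -0.4, -8.0]
gripper_width: 0.155
```

Run:
```python
from h import *
state()
o=bot.get_obs();P0=o['eef_pos'];m=Rt(o['tool_rot']).as_matrix();y0=np.degrees(np.arctan2(m[1,0],m[0,0]))
pre=np.array([.456,-.0515,.302])
w=[];n=8;f=np.array([12,11,9,7,5,3,1,0]);f=np.cumsum(f)/f.sum()
for s in f:
    w.append((P0+(pre-P0)*s,y0+(76.6-y0)*s))
for k in rows(w): print([float(v) for v in k])
```

```text
t 9.5 p [ 0.4515 -0.0095  0.3046] yaw 81.21 z [-9.0e-04 -1.1e-03 -1.0e+00] F [-0.01 -0.43 -7.96] w 0.155 q [ 0.61  0.09 -0.76  1.93  0.07  1.15  1.24]
[-10.0, 3.0, 1.0, -0.0, 0.1, 1.2]
[-9.0, 3.0, 1.0, 0.0, 0.0, 1.1]
[-8.0, 2.0, 0.0, 0.0, 0.0, 0.9]
[-6.0, 2.0, 0.0, 0.0, 0.0, 0.7]
[-4.0, 1.0, 0.0, 0.0, 0.0, 0.5]
[-2.0, 1.0, 0.0, 0.0, 0.0, 0.3]
[-1.0, 0.0, 0.0, 0.0, 0.0, 0.1]
[0.0, 0.0, 0.0, 0.0, 0.0, 0.0]
```

Emit:
apply_moves --pt "-10 3 1 0 0.1 1.2 1" --pt "-9 3 1 0 0 1.1 1" --pt "-8 2 0 0 0 0.9 1" --pt "-6 2 0 0 0 0.7 1" --pt "-4 1 0 0 0 0.5 1" --pt "-2 1 0 0 0 0.3 1" --pt "-1 0 0 0 0 0.1 1" --pt "0 0 0 0 0 0 1" --grip_force 60

```text
t: 10.5
eef_pos: [0.4561, -0.0537, 0.3024]
tool_rot: [-0.001, 0.788, 0.616, 0.0]
contact_force: [-0.8, 1.3, -7.8]
gripper_width: 0.155
```

Run:
```python
from h import *
state(); snap('wrist','wrist6.png'); snap('scene','scene6.png');im,_=snap('top','top6.png')
im,_=load('scene6.png')
cv2.imwrite('pics/s6z.png',cv2.resize(im[80:260,150:350],None,fx=3,fy=3,interpolation=cv2.INTER_CUBIC)[:,:,::-1])
im,_=load('top6.png')
cv2.imwrite('pics/t6z.png',cv2.resize(im[70:250,180:380],None,fx=3,fy=3,interpolation=cv2.INTER_CUBIC)[:,:,::-1])
```

```text
t 10.5 p [ 0.4561 -0.0537  0.3024] yaw 76.06 z [-8.0e-04  1.6e-03 -1.0e+00] F [-0.77  1.34 -7.79] w 0.155 q [ 0.66  0.1  -0.72  1.92  0.07  1.15  1.24]
```

View pics/wrist6.png

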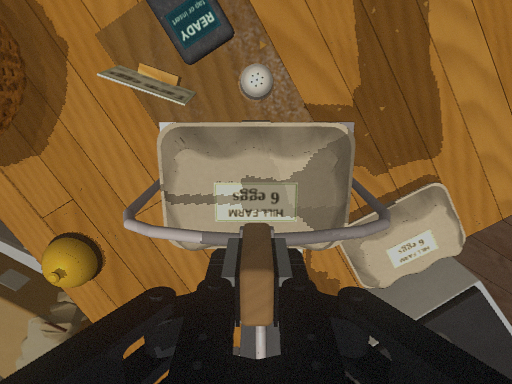

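View pics/s6z.png

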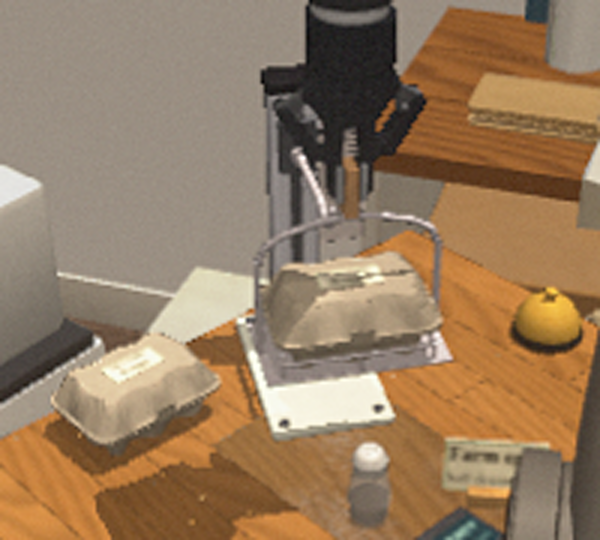

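View pics/t6z.png

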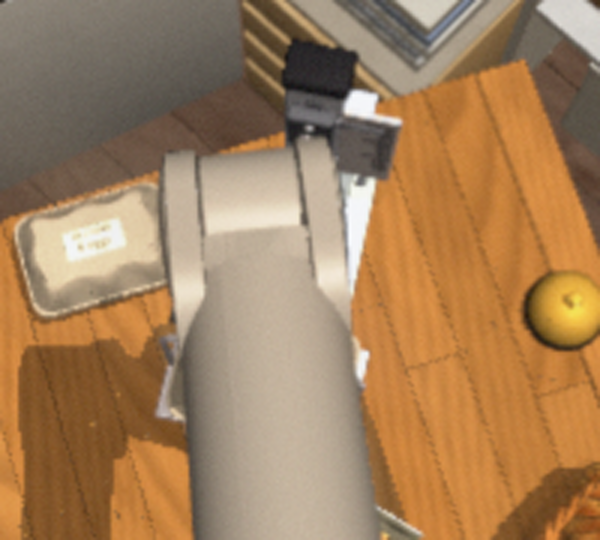

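The scene view shows the bail at about (345,217) in front of and above the hook. In the wrist view the hook arm shows in line between the fingers at (260,340). I'll advance along the hook's axis.

Emit:
apply_moves --pt "1 2 0 0 0 -0.5 1" --pt "1 5 1 0 0 0 1" --pt "0 8 1 0 0 0 1" --pt "0 11 0 0 0 0 1" --pt "0 11 0 0 0 0 1" --pt "0 8 0 0 0 0 1" --pt "0 5 0 0 0 0 1" --pt "0 0 0 0 0 0 1" --grip_force 60

```text
t: 11.65
eef_pos: [0.5097, -0.0642, 0.2998]
tool_rot: [-0.001, 0.785, 0.62, 0.001]
contact_force: [-0.1, 0.3, -7.2]
gripper_width: 0.153
```

```bash
cat >> h.py <<'E'
seat=np.array([.534,-.070])
def rel():
    p=bot.get_obs()['eef_pos'];a=np.radians(-13.4);u=np.array([np.cos(a),np.sin(a)]);n=np.array([-u[1],u[0]])
    d=p[:2]-seat; print('rel seat mm: along',(d@u*1000).round(1),'lat',(d@n*1000).round(1),'h',round((p[2]-.0176-.243)*1000,1))
E
python3 - <<'E'
from h import *
state(); rel(); snap('wrist','wrist7.png'); snap('scene','scene7.png')
im,_=load('scene7.png')
cv2.imwrite('pics/s7z.png',cv2.resize(im[80:230,200:350],None,fx=4,fy=4,interpolation=cv2.INTER_CUBIC)[:,:,::-1])
E
```

```text
t 11.65 p [ 0.5097 -0.0642  0.2998] yaw 76.59 z [-5.0e-04  2.4e-03 -1.0e+00] F [-0.09  0.3  -7.15] w 0.153 q [ 0.62  0.22 -0.71  1.81  0.15  1.17  1.2 ]
rel seat mm: along -24.9 lat -0.0 h 39.2
```

View pics/wrist7.png

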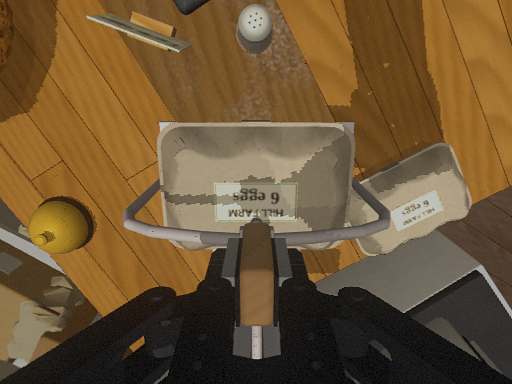

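View pics/s7z.png

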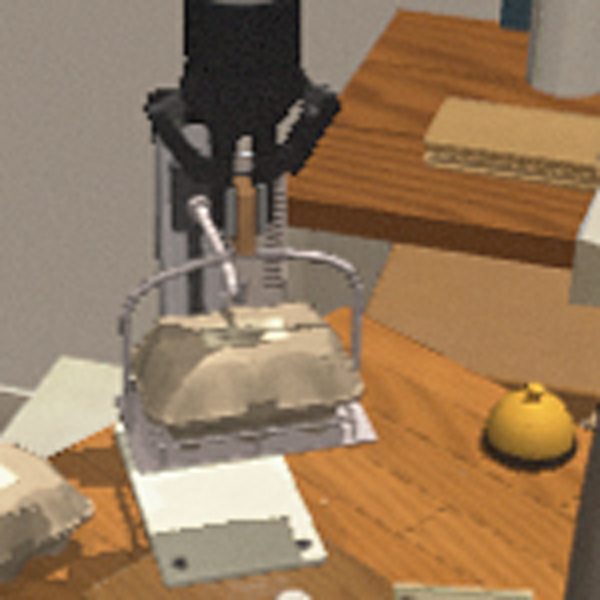

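The hook tip now shows in front of the bail at (257,222), between the wire and the egg box. I'll go the remaining 25 mm.

Emit:
apply_moves --pt "0 2 0 0 0 0 1" --pt "0 4 0 0 0 0 1" --pt "0 5 0 0 0 0 1" --pt "0 5 0 0 0 0 1" --pt "0 5 0 0 0 0 1" --pt "0 2 0 0 0 0 1" --pt "0 1 0 0 0 0 1" --pt "0 0 0 0 0 0 1" --grip_force 60

```text
t: 12.75
eef_pos: [0.5338, -0.0701, 0.2998]
tool_rot: [-0.001, 0.785, 0.62, 0.0]
contact_force: [0.7, -0.1, -8.5]
gripper_width: 0.153
```

Run:
```python
from h import *
state(); rel(); snap('wrist','wrist8.png'); snap('scene','scene8.png')
im,_=load('scene8.png')
cv2.imwrite('pics/s8z.png',cv2.resize(im[80:230,200:350],None,fx=4,fy=4,interpolation=cv2.INTER_CUBIC)[:,:,::-1])
im,_=load('wrist8.png')
cv2.imwrite('pics/w8z.png',cv2.resize(im[150:270,190:330],None,fx=5,fy=5,interpolation=cv2.INTER_CUBIC)[:,:,::-1])
```

```text
t 12.75 p [ 0.5338 -0.0701  0.2998] yaw 76.59 z [-0.001   0.0017 -1.    ] F [ 0.7  -0.13 -8.46] w 0.153 q [ 0.6   0.26 -0.7   1.76  0.18  1.18  1.19]
rel seat mm: along -0.1 lat -0.2 h 39.2
```

View pics/w8z.png

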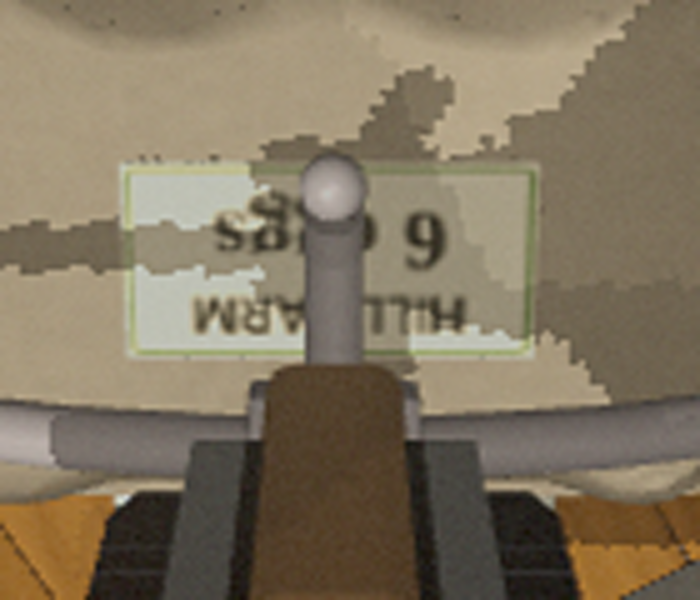

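View pics/s8z.png

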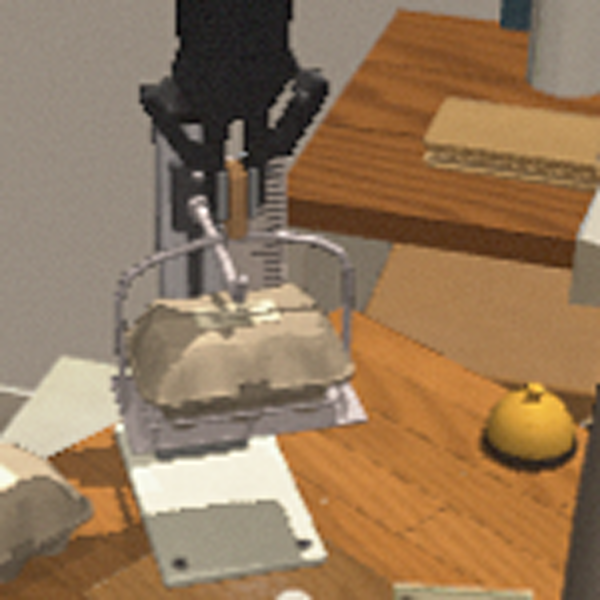

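Run:
```python
from h import *
im,c=load('wrist8.png')
a=np.radians(-13.4);u=np.array([np.cos(a),np.sin(a)]);n=np.array([-u[1],u[0]])
for nm,p,z in [('tip',(332,187),.259),('wire',(332,440),.2822),('wireL',(20,432),.2815),('wireR',(680,432),.2815)]:
    P=onz(c,p[0]/5+190-.4,p[1]/5+150-.4,z); d=P[:2]-seat; print(nm,P.round(4),'along',(d@u*1e3).round(1),'lat',(d@n*1e3).round(1))
```

```text
tip [ 0.5118 -0.0655  0.259 ] along -22.7 lat -0.7
wire [ 0.5326 -0.0705  0.2822] along -1.3 lat -0.8
wireL [ 0.5242 -0.1029  0.2815] along -1.9 lat -34.3
wireR [ 0.5407 -0.0339  0.2815] along -1.8 lat 36.6
```

Emit:
apply_moves --pt "0 1 1 0 0 0 1" --pt "0 0 3 0 0 0 1" --pt "0 0 5 0 0 0 1" --pt "0 0 6 0 0 0 1" --pt "0 0 6 0 0 0 1" --pt "0 0 5 0 0 0 1" --pt "0 0 3 0 0 0 1" --pt "0 0 1 0 0 0 1" --grip_force 60

```text
t: 13.85
eef_pos: [0.5342, -0.0704, 0.2672]
tool_rot: [-0.001, 0.785, 0.62, -0.0]
contact_force: [-0.2, -0.6, -7.4]
gripper_width: 0.158
```

Run:
```python
from h import *
state(); rel(); snap('wrist','wrist9.png'); snap('scene','scene9.png')
im,_=load('wrist9.png')
cv2.imwrite('pics/w9z.png',cv2.resize(im[150:270,190:330],None,fx=5,fy=5,interpolation=cv2.INTER_CUBIC)[:,:,::-1])
state()
```

```text
t 13.85 p [ 0.5342 -0.0704  0.2672] yaw 76.58 z [-0.0021  0.0016 -1.    ] F [-0.18 -0.63 -7.37] w 0.158 q [ 0.59  0.29 -0.69  1.8   0.2   1.12  1.17]
rel seat mm: along 0.3 lat -0.4 h 6.6
t 13.95 p [ 0.5343 -0.0704  0.2674] yaw 76.58 z [-0.0018  0.0016 -1.    ] F [ 0.25 -0.35 -7.42] w 0.158 q [ 0.59  0.29 -0.69  1.8   0.2   1.12  1.17]
```

View pics/w9z.png

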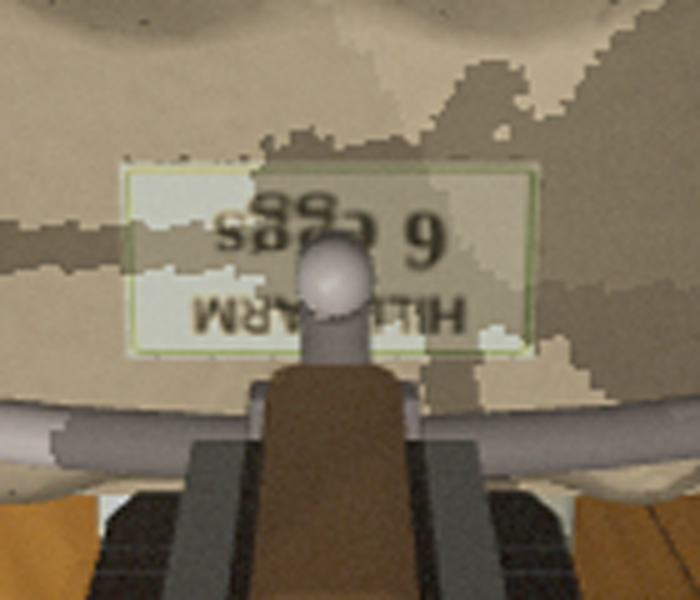

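The tip is at (332,282) in the zoom and still in line, so I'll creep down at 1 mm per row.

Emit:
apply_moves --pt "0 0 1 0 0 0 1" --pt "0 0 1 0 0 0 1" --pt "0 0 1 0 0 0 1" --pt "0 0 1 0 0 0 1" --pt "0 0 1 0 0 0 1" --pt "0 0 1 0 0 0 1" --pt "0 0 1 0 0 0 1" --pt "0 0 1 0 0 0 1" --grip_force 60

```text
t: 14.95
eef_pos: [0.5347, -0.0704, 0.2595]
tool_rot: [-0.001, 0.785, 0.62, 0.0]
contact_force: [0.8, 0.2, -7.5]
gripper_width: 0.154
```

Run:
```python
from h import *
state(); rel()
```

```text
t 14.95 p [ 0.5347 -0.0704  0.2595] yaw 76.57 z [-6.0e-04  1.4e-03 -1.0e+00] F [ 0.83  0.23 -7.5 ] w 0.154 q [ 0.59  0.3  -0.69  1.81  0.21  1.11  1.16]
rel seat mm: along 0.8 lat -0.2 h -1.1
```

Emit:
apply_moves --pt "0 0 1 0 0 0 1" --pt "0 0 1 0 0 0 1" --pt "0 0 1 0 0 0 1" --pt "0 0 1 0 0 0 1" --pt "0 0 1 0 0 0 1" --pt "0 0 1 0 0 0 1" --pt "0 0 1 0 0 0 1" --pt "0 0 1 0 0 0 1" --grip_force 60

```text
t: 15.95
eef_pos: [0.5348, -0.0704, 0.2513]
tool_rot: [-0.001, 0.785, 0.62, 0.0]
contact_force: [0.5, 0.3, -7.5]
gripper_width: 0.156
```

Run:
```python
from h import *
state(); rel(); snap('wrist','wrist10.png'); snap('scene','scene10.png')
im,_=load('wrist10.png')
cv2.imwrite('pics/w10z.png',cv2.resize(im[150:270,190:330],None,fx=5,fy=5,interpolation=cv2.INTER_CUBIC)[:,:,::-1])
im,_=load('scene10.png')
cv2.imwrite('pics/s10z.png',cv2.resize(im[80:230,200:350],None,fx=4,fy=4,interpolation=cv2.INTER_CUBIC)[:,:,::-1])
state()
```

```text
t 15.95 p [ 0.5348 -0.0704  0.2513] yaw 76.57 z [-3.0e-04  1.1e-03 -1.0e+00] F [ 0.47  0.3  -7.54] w 0.156 q [ 0.58  0.31 -0.69  1.82  0.22  1.09  1.15]
rel seat mm: along 0.9 lat -0.2 h -9.3
t 16.05 p [ 0.5347 -0.0704  0.2512] yaw 76.57 z [-5.0e-04  1.2e-03 -1.0e+00] F [-0.8  -0.04 -6.87] w 0.156 q [ 0.58  0.31 -0.69  1.82  0.22  1.09  1.15]
```

View pics/w10z.png

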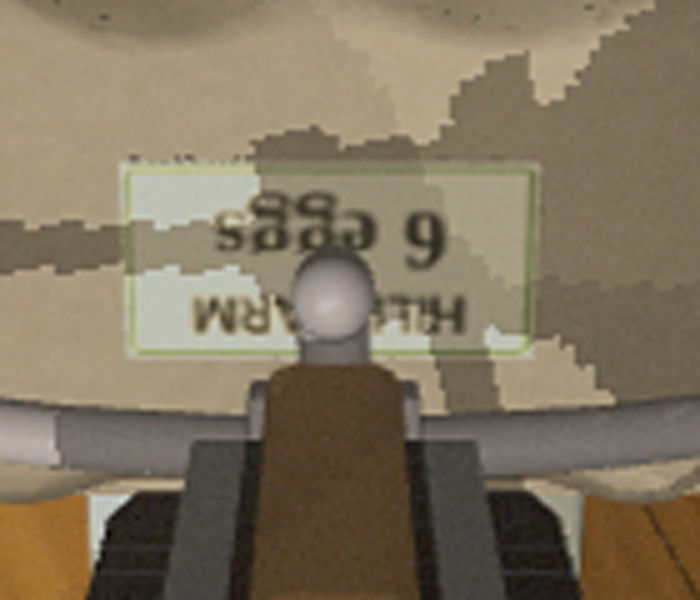

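View pics/s10z.png

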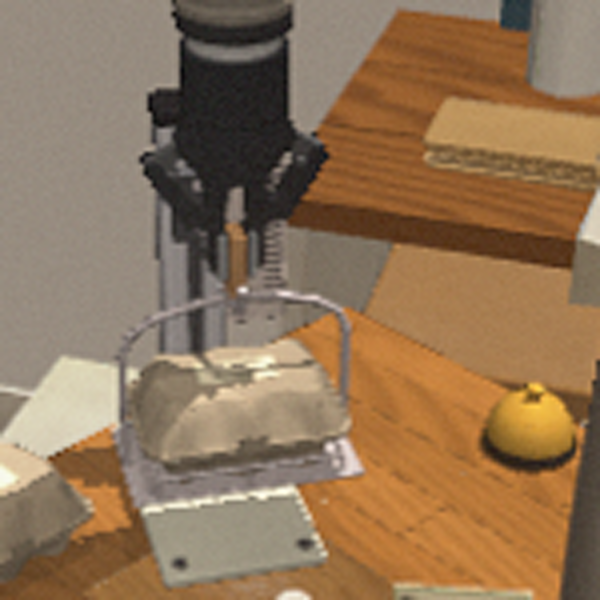

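The tip stopped moving relative to the bail, so the hook is now sinking with the carrier. I'll keep letting the weight down.

Emit:
apply_moves --pt "0 0 1.2 0 0 0 1" --pt "0 0 1.2 0 0 0 1" --pt "0 0 1.2 0 0 0 1" --pt "0 0 1.2 0 0 0 1" --pt "0 0 1.2 0 0 0 1" --pt "0 0 1.2 0 0 0 1" --pt "0 0 1.2 0 0 0 1" --pt "0 0 1.2 0 0 0 1" --grip_force 60

```text
t: 17.05
eef_pos: [0.5348, -0.0704, 0.2414]
tool_rot: [-0.0, 0.785, 0.62, 0.0]
contact_force: [-1.0, 1.0, -4.6]
gripper_width: 0.157
```

Emit:
apply_moves --pt "0 0 1.2 0 0 0 1" --pt "0 0 1.2 0 0 0 1" --pt "0 0 1.2 0 0 0 1" --pt "0 0 1.2 0 0 0 1" --pt "0 0 1.2 0 0 0 1" --pt "0 0 1.2 0 0 0 1" --pt "0 0 1.2 0 0 0 1" --pt "0 0 1.2 0 0 0 1" --grip_force 60

```text
t: 18.05
eef_pos: [0.5348, -0.0704, 0.2315]
tool_rot: [-0.0, 0.785, 0.62, 0.0]
contact_force: [-2.2, 0.7, -3.2]
gripper_width: 0.159
```

Run:
```python
from h import *
state(); rel(); snap('wrist','wrist11.png')
im,_=load('wrist11.png')
cv2.imwrite('pics/w11z.png',cv2.resize(im[150:270,190:330],None,fx=5,fy=5,interpolation=cv2.INTER_CUBIC)[:,:,::-1])
state()
```

```text
t 18.05 p [ 0.5348 -0.0704  0.2315] yaw 76.56 z [-2.e-04  8.e-04 -1.e+00] F [-2.21  0.75 -3.16] w 0.159 q [ 0.57  0.33 -0.68  1.84  0.24  1.05  1.14]
rel seat mm: along 0.9 lat -0.2 h -29.1
t 18.1 p [ 0.5348 -0.0703  0.2314] yaw 76.56 z [-2.e-04  9.e-04 -1.e+00] F [-1.12 -0.3  -3.99] w 0.155 q [ 0.57  0.33 -0.68  1.84  0.24  1.05  1.14]
```

View pics/w11z.png

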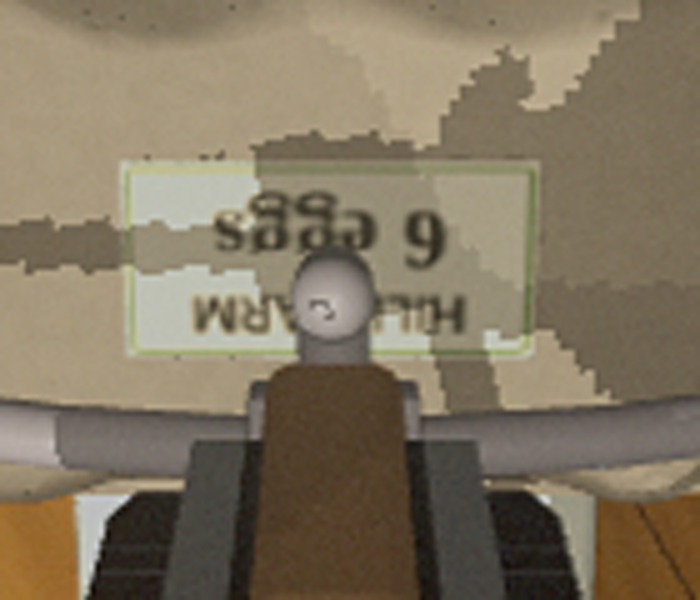

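Emit:
apply_moves --pt "0 -0.5 1.2 0 0 0 1" --pt "0 -0.5 1.2 0 0 0 1" --pt "0 0 1.2 0 0 0 1" --pt "0 0 1.2 0 0 0 1" --pt "0 0 1.2 0 0 0 1" --pt "0 0 1.2 0 0 0 1" --pt "0 0 1.2 0 0 0 1" --pt "0 0 1.2 0 0 0 1" --grip_force 60

```text
t: 19.1
eef_pos: [0.5348, -0.0704, 0.222]
tool_rot: [0.0, 0.785, 0.619, 0.001]
contact_force: [-1.5, -0.4, -1.8]
gripper_width: 0.155
```

Emit:
apply_moves --pt "0 0 1 0 0 0 1" --pt "0 0 1 0 0 0 1" --pt "0 0 1 0 0 0 1" --pt "0 0 1 0 0 0 1" --pt "0 0 1 0 0 0 1" --pt "0 0 1 0 0 0 1" --pt "0 0 1 0 0 0 1" --pt "0 0 0 0 0 0 1" --grip_force 60

```text
t: 20.1
eef_pos: [0.5348, -0.0703, 0.2147]
tool_rot: [0.001, 0.785, 0.619, 0.001]
contact_force: [-1.1, 0.4, -1.1]
gripper_width: 0.155
```

```bash
cat >> h.py <<'E'
def avgF(n=10):
    L=[]
    for i in range(n):
        imaging.read_camera('wrist'); L.append(bot.get_obs()['contact_force'])
    L=np.array(L); print('avgF',L.mean(0).round(2),'sd',L.std(0).round(2))
E
python3 - <<'E'
from h import *
state(); rel(); avgF(12); snap('wrist','wrist12.png'); state()
E
```

```text
t 20.1 p [ 0.5348 -0.0703  0.2147] yaw 76.55 z [ 2.e-03  3.e-04 -1.e+00] F [-1.09  0.45 -1.11] w 0.155 q [ 0.57  0.35 -0.68  1.86  0.25  1.02  1.12]
rel seat mm: along 0.8 lat -0.1 h -45.9
avgF [-1.71 -0.21 -0.95] sd [0.52 0.6  0.46]
t 20.75 p [ 0.5348 -0.0703  0.2148] yaw 76.54 z [ 2.1e-03  2.0e-04 -1.0e+00] F [-1.33 -0.71 -1.77] w 0.157 q [ 0.57  0.35 -0.68  1.86  0.25  1.02  1.12]
```

Emit:
apply_moves --pt "0 0 1 0 0 0 1" --pt "0 -1 1 0 0 0 1" --pt "0 -1 1 0 0 0 1" --pt "0 -1 0 0 0 0 1" --pt "0 0 0 0 0 0 1" --pt "0 0 0 0 0 0 1" --pt "0 0 0 0 0 0 1" --pt "0 0 0 0 0 0 1" --grip_force 60

```text
t: 21.75
eef_pos: [0.5345, -0.0702, 0.2129]
tool_rot: [0.003, 0.785, 0.619, 0.003]
contact_force: [1.7, -0.4, 0.2]
gripper_width: 0.153
```

Run:
```python
from h import *
state(); rel(); avgF(16); state()
```

```text
t 21.75 p [ 0.5345 -0.0702  0.2129] yaw 76.51 z [ 8.4e-03 -4.0e-04 -1.0e+00] F [ 1.71 -0.44  0.16] w 0.153 q [ 0.57  0.34 -0.68  1.87  0.25  1.    1.12]
rel seat mm: along 0.5 lat -0.1 h -47.7
avgF [ 0.72 -1.26 -0.83] sd [0.44 0.44 0.62]
t 22.55 p [ 0.5345 -0.0703  0.2128] yaw 76.51 z [ 8.4e-03 -4.0e-04 -1.0e+00] F [ 0.16 -1.74 -0.24] w 0.152 q [ 0.57  0.34 -0.68  1.87  0.25  1.    1.12]
```

Emit:
apply_moves --pt "0 0 1 0.2 0 0 1" --pt "0 0 1 0.2 0 0 1" --pt "0 0 0.5 0 0 0 1" --pt "0 0 0 0 0 0 1" --pt "0 0 0 0 0 0 1" --pt "0 0 0 0 0 0 1" --pt "0 0 0 0 0 0 1" --pt "0 0 0 0 0 0 1" --grip_force 60

```text
t: 23.55
eef_pos: [0.5346, -0.0703, 0.2103]
tool_rot: [-0.0, 0.785, 0.619, 0.001]
contact_force: [0.9, -1.4, -0.4]
gripper_width: 0.158
```

Run:
```python
from h import *
state(); rel(); avgF(20); state(); snap('wrist','wrist13.png');snap('scene','scene13.png')
im,_=load('wrist13.png')
cv2.imwrite('pics/w13z.png',cv2.resize(im[150:270,190:330],None,fx=5,fy=5,interpolation=cv2.INTER_CUBIC)[:,:,::-1])
im,_=load('scene13.png')
cv2.imwrite('pics/s13z.png',cv2.resize(im[80:230,200:350],None,fx=4,fy=4,interpolation=cv2.INTER_CUBIC)[:,:,::-1])
```

```text
t 23.55 p [ 0.5346 -0.0703  0.2103] yaw 76.51 z [ 0.0014  0.0013 -1.    ] F [ 0.87 -1.38 -0.36] w 0.158 q [ 0.57  0.35 -0.67  1.87  0.26  1.01  1.12]
rel seat mm: along 0.6 lat -0.1 h -50.3
avgF [ 0.77 -1.24 -0.3 ] sd [0.48 0.55 0.57]
t 24.55 p [ 0.5346 -0.0703  0.2102] yaw 76.51 z [ 0.0013  0.0013 -1.    ] F [ 1.11 -1.94 -1.02] w 0.15 q [ 0.57  0.35 -0.67  1.87  0.26  1.01  1.12]
```

View pics/w13z.png

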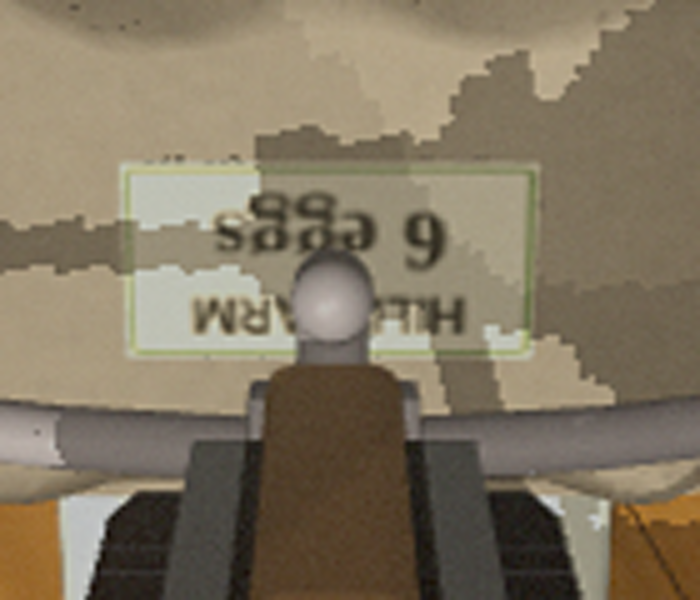

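View pics/s13z.png

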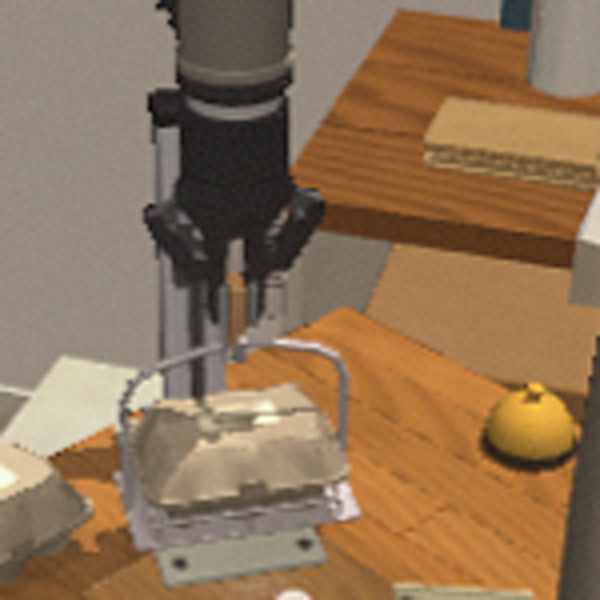

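Emit:
apply_moves --pt "0 0 0.8 0 0 0 1" --pt "0 0 0.8 0 0 0 1" --pt "0 0 0 0 0 0 1" --pt "0 0 0 0 0 0 1" --pt "0 0 0 0 0 0 1" --pt "0 0 0 0 0 0 1" --pt "0 0 0 0 0 0 1" --pt "0 0 0 0 0 0 1" --grip_force 60

```text
t: 25.65
eef_pos: [0.5346, -0.0703, 0.2086]
tool_rot: [-0.0, 0.785, 0.619, 0.001]
contact_force: [-0.2, -1.3, -0.7]
gripper_width: 0.153
```

Run:
```python
from h import *
state(); rel(); avgF(24); state()
```

```text
t 25.65 p [ 0.5346 -0.0703  0.2086] yaw 76.51 z [ 0.0014  0.0013 -1.    ] F [-0.25 -1.31 -0.72] w 0.153 q [ 0.57  0.35 -0.67  1.87  0.26  1.    1.12]
rel seat mm: along 0.7 lat -0.2 h -52.0
avgF [ 0.7  -1.12 -0.24] sd [0.51 0.47 0.61]
t 26.85 p [ 0.5346 -0.0703  0.2085] yaw 76.51 z [ 0.0013  0.0013 -1.    ] F [ 0.45 -1.2  -0.56] w 0.154 q [ 0.57  0.35 -0.67  1.87  0.26  1.    1.12]
```

Emit:
apply_moves --pt "0 0 0.8 0 0 0 1" --pt "0 0 0 0 0 0 1" --pt "0 0 0 0 0 0 1" --pt "0 0 0 0 0 0 1" --pt "0 0 0 0 0 0 1" --pt "0 0 0 0 0 0 1" --pt "0 0 0 0 0 0 1" --pt "0 0 0 0 0 0 1" --grip_force 20

```text
t: 27.85
eef_pos: [0.5346, -0.0703, 0.2077]
tool_rot: [-0.0, 0.785, 0.619, 0.001]
contact_force: [0.8, -1.5, -0.5]
gripper_width: 0.152
```

Run:
```python
from h import *
state(); rel(); avgF(20); state()
```

```text
t 27.85 p [ 0.5346 -0.0703  0.2077] yaw 76.51 z [ 0.0014  0.0013 -1.    ] F [ 0.76 -1.5  -0.48] w 0.152 q [ 0.56  0.35 -0.67  1.87  0.26  1.    1.12]
rel seat mm: along 0.6 lat -0.1 h -52.9
avgF [ 0.78 -0.99 -0.17] sd [0.53 0.56 0.4 ]
t 28.85 p [ 0.5346 -0.0703  0.2077] yaw 76.51 z [ 0.0013  0.0013 -1.    ] F [ 0.71 -1.31  0.09] w 0.16 q [ 0.56  0.35 -0.67  1.87  0.26  1.    1.12]
```

The residual is about 0.2 N, roughly 1 mm of spring travel. I'll open the fingers gradually.

Emit:
apply_moves --pt "0 0 0.5 0 0 0 1" --pt "0 0 0 0 0 0 0.68" --pt "0 0 0 0 0 0 0.66" --pt "0 0 0 0 0 0 0.64" --pt "0 0 0 0 0 0 0.62" --pt "0 0 0 0 0 0 0.59" --pt "0 0 0 0 0 0 0.56" --pt "0 0 0 0 0 0 0.53" --grip_force 20

```text
t: 29.85
eef_pos: [0.534, -0.0691, 0.207]
tool_rot: [-0.001, 0.785, 0.62, 0.001]
contact_force: [-0.5, -0.0, 0.3]
gripper_width: 0.232
```

Run:
```python
from h import *
state(); rel(); avgF(4); snap('wrist','wrist14.png'); state()
```

```text
t 29.85 p [ 0.534  -0.0691  0.207 ] yaw 76.56 z [ 1.0e-04  2.5e-03 -1.0e+00] F [-0.54 -0.01  0.29] w 0.232 q [ 0.56  0.36 -0.67  1.87  0.26  1.    1.12]
rel seat mm: along -0.2 lat 0.9 h -53.6
avgF [ 0.16 -0.08 -0.07] sd [0.44 0.32 0.41]
t 30.1 p [ 0.534  -0.0692  0.207 ] yaw 76.56 z [ 1.0e-04  2.5e-03 -1.0e+00] F [0.15 0.11 1.2 ] w 0.239 q [ 0.56  0.36 -0.67  1.87  0.26  1.    1.12]
```

View pics/wrist14.png

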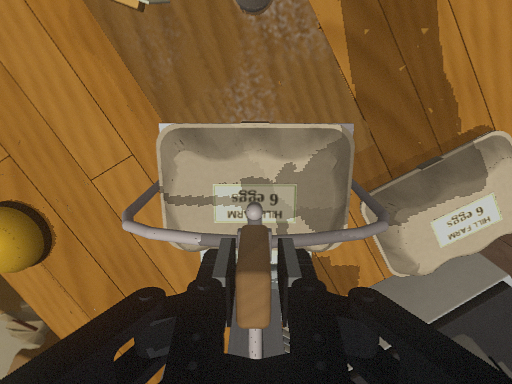

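The grip is free with both pads clear of it, and the carrier hangs level. Now I open further and withdraw upward.

Emit:
apply_moves --pt "0 0 0 0 0 0 0.4" --pt "0 0 0 0 0 0 0.2" --pt "0 0 0 0 0 0 0" --pt "0 0 -2 0 0 0 0" --pt "0 0 -5 0 0 0 0" --pt "0 0 -10 0 0 0 0" --pt "0 0 -15 0 0 0 0" --pt "0 0 -15 0 0 0 0"

```text
t: 31.1
eef_pos: [0.5338, -0.0692, 0.2567]
tool_rot: [-0.001, 0.785, 0.62, 0.001]
contact_force: [-0.2, -0.7, 0.4]
gripper_width: 0.496
```

Emit:
apply_moves --pt "0 0 -20 0 0 0 0" --pt "0 0 -20 0 0 0 0" --pt "0 0 -20 0 0 0 0" --pt "0 0 -20 0 0 0 0" --pt "0 0 -15 0 0 0 0" --pt "0 0 -5 0 0 0 0" --pt "0 0 0 0 0 0 0" --pt "0 0 0 0 0 0 0"

```text
t: 32.1
eef_pos: [0.5342, -0.0689, 0.3665]
tool_rot: [0.001, 0.785, 0.62, 0.002]
contact_force: [0.7, 0.7, 0.8]
gripper_width: 0.499
```

Run:
```python
from h import *
state(); snap('wrist','wrist15.png'); snap('scene','scene15.png')
im,_=load('scene15.png')
cv2.imwrite('pics/s15z.png',cv2.resize(im[70:270,180:350],None,fx=3,fy=3,interpolation=cv2.INTER_CUBIC)[:,:,::-1])
```

```text
t 32.1 p [ 0.5342 -0.0689  0.3665] yaw 76.6 z [ 0.005   0.0014 -1.    ] F [0.74 0.75 0.79] w 0.499 q [ 0.61  0.21 -0.7   1.66  0.14  1.31  1.22]
```

View pics/wrist15.png

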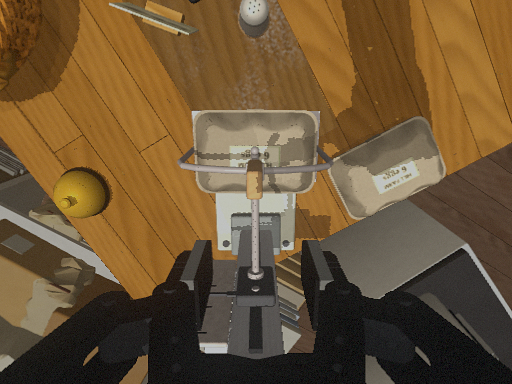

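View pics/s15z.png

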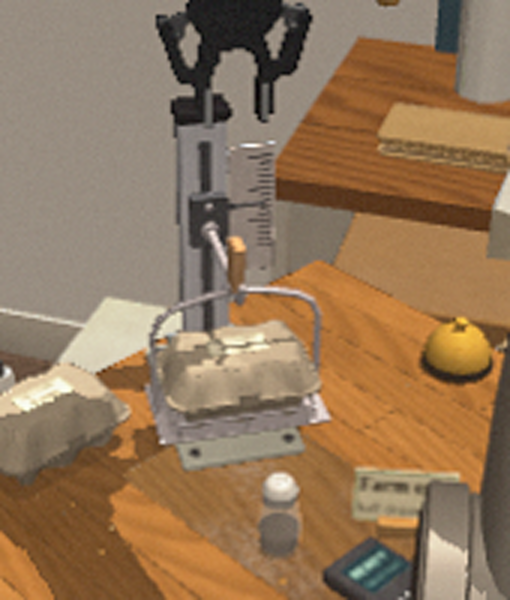

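The carrier hangs level in the hook with the pointer at mid-scale and the gripper clear above. I'll wait one second and check that it is still.

Emit:
apply_moves --pt "0 0 0 0 0 0 0" --pt "0 0 0 0 0 0 0" --pt "0 0 0 0 0 0 0" --pt "0 0 0 0 0 0 0" --pt "0 0 0 0 0 0 0" --pt "0 0 0 0 0 0 0" --pt "0 0 0 0 0 0 0" --pt "0 0 0 0 0 0 0"

```text
t: 33.2
eef_pos: [0.5339, -0.069, 0.3655]
tool_rot: [0.0, 0.785, 0.62, 0.002]
contact_force: [-0.3, -0.9, 0.3]
gripper_width: 0.495
```

Run:
```python
from h import *
f=lambda im:cv2.cvtColor(im[110:230,225:300],cv2.COLOR_RGB2GRAY).astype(np.float32)
a,_=load('scene15.png')
ims=[snap('scene',f'scene16_{i}.png')[0] for i in range(5)]
for im in ims: print(cv2.phaseCorrelate(f(a),f(im)), np.abs(f(im)-f(a)).mean().round(2))
state(); bot.hand_in()
```

```text
((0.48160247700607073, 0.002844629260167153), 0.9884409614139134) 1.89
((0.49168577660797297, -0.01570477289868677), 0.9847919891145495) 1.89
((0.4816360706295697, -0.02908252868460437), 0.9917112227545845) 1.93
((0.47823070901782927, -0.006386745848899977), 0.9838563300238715) 1.94
((0.48961089213012343, -6.943261971770198e-05), 0.9828608391020033) 1.92
t 33.45 p [ 0.5339 -0.0689  0.3655] yaw 76.61 z [ 0.0033  0.0019 -1.    ] F [-0.01  0.04 -0.28] w 0.502 q [ 0.61  0.21 -0.7   1.67  0.14  1.31  1.22]
the job is handed in; nothing more can be done
```

The egg box is weighed and the job is handed in at about 33 s. The carrier hangs in the hook, eggs in it, and I saw no sign of a jump or bounce. I got no verdict back, and I had no direct reading of hook speed or contact force.

**What I did:** I gripped the wooden handle, lifted the carrier and brought the bail in over the hook. I then let it down at about 8–10 mm/s until the hook carried the load, opened the fingers gradually and withdrew straight up.

**Load:** The wrist force was about 7.9 N with the carrier in the air. At release it was within 0.2 N of zero, with the hook about 53 mm down.

**Final checks:**
- **Stillness:** Five pictures over about 0.25 s showed no motion. They all sit a constant 0.5 px sideways from a picture taken 1 s earlier. I did not find out why, but it is not a change in height.
- **Position:** The carrier looks level and clear of the counter, and the bail is in the hook. The gripper is well above it.
- **Other things:** The other egg box, card, shaker and bell look unmoved in the pictures, but I did not measure them.

**Side force:** During lowering there was a sideways force of up to about 2 N between bail and hook. A small correction tilted the tool about 0.5°, which I put back. About 1 N sideways was still there when I opened the fingers, and it fell to zero after release.

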